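# Reset the tripped bench power console

### The job

The jeweller's bench power console has tripped. With a fingertip push the blue metal shutter on its deck fully open by its black tab, reach down into the well and press the sunken green reset key all the way down, keep it down for about two seconds, then push the shutter fully shut again over the well. Only touch, never grip, lift or shove the console, leave its red stop button alone, and do not disturb the other things on the bench.

Things in the scene. Friction and masses are not known exactly. Their poses are not given: they have to be found in the camera images.
- console: loose, heavy (2.3 to 3.4 kg) power console on rubber feet: a grey and white box 170 (its x) by 270 (its y) by 60 mm high, sockets and lamps on its -x face. Origin at the centre of its underside; z up; its flat white top (the deck) is at z = 60 mm. On the deck, two steel guide rails 7 mm high, 205 mm long along y, centred at x = -36.5 and +36.5 mm, with the shutter between them.
- well_mouth (a point): centre of the mouth of the round well in the deck, 50 mm in diameter and 30 mm deep, vertical; the point is at deck height, at (0, -60, 60) mm in the console's frame. Axes parallel to the console's. Closed fingers of a gripper fit in.
- key_top (a point): centre of the top face of the green reset key, a disc 32 mm in diameter in the middle of the well; unpressed it lies 18 mm below the deck. It moves straight down.
- reset_key (a joint): how far the green key is pressed, m: 0 released, 0.005 fully down; a spring returns it (1.5 N to start, 5 N when fully down).
- shutter (a joint): how far the shutter is open, m: 0 shut (covers the well, centred on it), 0.070 fully open (well wholly uncovered, hard stop). It slides along the console's +y to open, with about 1.5 N of friction, and stays where it is left. It may start up to 12 mm open.
- tab_top (a point): centre of the top of the shutter's upright black tab, 8 mm thick along the slide (console y), 44 mm wide along console x, rising 20 mm above the shutter plate, that is from 65 to 85 mm above the bench. The blue plate, 64 by 74 mm, 4 mm thick, has its top 5 mm above the deck and reaches 57 mm to -y and 17 mm to +y from this point.
- stop_button (a joint): how far the red stop button is pressed, m: 0 released, 0.004 fully down. It must stay unpressed.
- stop_top (a point): centre of the top of the red stop button, 24 mm in diameter on a yellow collar, 14 mm above the deck at (58, 105) mm in the console's frame. Leave alone.
- ring_tin: small brass tin, 30 mm in diameter, 18 mm high, standing loose on the deck at (62, -5) mm in the console's frame, give or take 3 mm; a bystander. Origin at the centre of its underside.
- copper_bowl: copper bowl, 70 mm rim diameter, 30 mm high, on a grey soldering board 12 mm thick; a bystander. Origin at the centre of its underside.
- firebrick: sand-coloured firebrick, 64 by 180 by 115 mm high; a bystander. Origin at the centre of its underside.
- jar_green: blue jar with a green lid, 80 mm in diameter, 130 mm high; a bystander. Origin at the centre of its underside.
- clamp_wood: turned wooden ring clamp standing upright, 42 mm in diameter, 75 mm high; a bystander. Origin at the centre of its underside.
- pick: pick with a wooden handle and a steel shaft, 190 mm long, lying flat along its x; a bystander. Origin at the centre of its underside.
- bench_disc: round wooden disc, 100 mm in diameter, 30 mm high; a bystander. Origin at the centre of its underside.

How it is judged:
By the outcome, as a careful person would: the job done as asked, in the order asked, and still so for the second after the job is handed in, with the robot touching nothing.
It also fails if it takes over 58 s, if anything falls off the work surface, if the arm or the gripper's body presses on something with over 40 N, if the wrist force passes 120 N, or if a joint passes its speed limit or range.

### The arm

A 6-joint arm with a two-finger parallel gripper is mounted at the origin on the work surface. World frame = base frame: x ahead of the robot, y to its left, z up, the work surface at z = 0. Lengths are in mm, angles in rad, forces in N, time in s.
With the tool pointing down it reaches from about 275 to 850 mm from the base axis. Payload 19 kg.
Tool frame: the origin (TCP) lies midway between the tips of the shut fingers; the grasp point (between the pads) lies 19 mm behind it; z points along the fingers, y is the direction in which the jaws open and shut (so a half turn about z gives the same grasp; the last joint's range is limited). The gripper opens to 85 mm and grips with 20 to 120 N. Pads are 22 mm wide; open, the fingers measure 114 mm over their backs; the gripper's body (76 mm by 85 mm) begins 54 mm behind the grasp point. The pads swing forward as they close: fully open they stand 13 mm farther back than shut.
Start: joints at [-1.294, 0.15, 1.437, -0, 1.554, -0.134], TCP at [229.594, -527.14, 231.267] pointing down, gripper open.
Joint ranges: [-2.8, 2.8], [-0.68, 2.1], [0.12, 2.68], [-1.39, 4.53], [0.16, 2.79], [-2.81, 2.81]. Speed limits (rad/s): [1.89, 1.89, 2.22, 3.01, 3.01, 3.01].

### API

Orientations are given as a rotation vector (axis times angle).
In Python, from station import readout, grab_frame, camera_model, bot, models gives the robot as it stands.
- The arm moves only by the tool play_rows, never from a script. Its argument "targets" is a list of rows, each an object with "dp": the shift along the tool's x, y, z in m, a list of three; "roll": the turn about the tool's z in rad. A call has 1 to 20 rows; each row is the pose to reach, as a shift and turn from the pose commanded when the call began, along the tool's axes at that moment; what a row does not reach only later rows make up. A row lasts 1/8 s, in which the tool goes at most 62.5 mm and 10.7 degrees, less where a joint would pass 70% of its speed; a pose out of reach is approached as far as the arm can. A call with a gripper value outside its range is refused whole. "jaw" is the closure, from 0 (fully open) to 1 (shut), set as the call begins (left out, the last holds). The fingers move at their own pace and stop on an object; "grip_force" is the grip in N (left out, the last holds). Time passes only in rows, so rows that repeat a pose let the fingers close. It gives the time, the measured TCP pose, the force and the opening at its end, in the units of the state.
- readout.read_state(): the state, without advancing time (a new reading comes with each control period).
- grab_frame(name): name is "scene" or "top"; returns the picture (480x640x3 uint8, red, green, blue); there is no depth.
- camera_model(name): a dict with "fx", "fy", "cx", "cy" (pixels), "distortion" ([k1, k2, p1, p2, k3] as OpenCV has them; the pictures are not rectified), "rvec" (rotation vector, rad) and "tvec" (3), from world to camera coordinates, as OpenCV has them. Camera axes: x right, y down, z forward; pixel columns grow to the right and rows downward; lengths in mm; the calibration is good to about 2 mm. A picture is of the moment at which its call begins. camera_model takes no time and is no camera call.
- bot.hand_in(): hands the job in, once; it reports no verdict.
Trained networks look in the newest picture that a camera, given by its name, has taken for a name from the list of things; names that differ only in an ending like _2 or _b are one class to them, and where a whole thing is asked for, a point or a joint stands for the part that bears it (a point fixed in the world has none). Each returns a list of dicts, best first, with "conf" (0 to 1); they miss things now and then, are a little off and sometimes report something else, mostly with a low value. They report only what shows in the picture. A call takes as long as a camera call.
- models.recognise(camera, thing): "box" ([left, top, right, bottom] in pixels, round what is visible of it).
The state is a dict: "clock": time; "joints": joint angles; "qd": joint speeds; "joint_efforts": joint torques, N m; "tcp_pos": TCP position; "tcp_rot": TCP orientation; "contact_force": force on the tool from outside, world axes, zero at the start; "ft_torque": the same for the moment, N m; "opening": finger opening in mm.
Only numpy, scipy, OpenCV 4.12 (cv2) and the standard library are available. Lean on these libraries where they do the work, as an engineer would, in place of code of your own. Each camera call takes 0.05 s, during which the arm holds its last target.

## Working session

There is one attempt and no reset: what is moved stays moved. The work goes in short steps, Python scripts to look and compute and a tool call to move; the robot and the scene stay as the last step left them, time stands still between calls to the robot, and variables do not carry over. Pictures are saved under pics/ and viewed, and the job is handed in when it is done.

Besides the shell and the picture viewer there is one more tool, called after "Call:" in YAML: its name, and indented under it one key for each argument. play_rows: Moves the arm, as the interface text tells. Its arguments: {"type":"object","properties":{"targets":{"type":"array","items":{"type":"object","properties":{"dp":{"type":"array","items":{"type":"number"}},"roll":{"type":"number"}}}},"jaw":{"type":"number"},"grip_force":{"type":"number"}},"required":["targets"]}

```bash
ls; mkdir -p pics; python3 - <<'E'
from station import readout, grab_frame, camera_model, bot, models
import cv2
for n in ("scene","top"):
    f=grab_frame(n); cv2.imwrite(f"pics/{n}0.png",f[:,:,::-1])
    print(n,camera_model(n))
    for t in ("console","tab_top","well_mouth","key_top","stop_top","ring_tin","firebrick","jar_green","clamp_wood","copper_bowl","pick","bench_disc"):
        print(t,[( [round(v) for v in d["box"]],round(d["conf"],2)) for d in models.recognise(n,t)[:2]])
print(readout.read_state())
E
```

```text
pics
scene {'fx': 492.4114209430583, 'fy': 492.4114209430583, 'cx': 310.29870608064823, 'cy': 245.05988832548599, 'distortion': array([-0.05294425,  0.        ,  0.        ,  0.        ,  0.        ]), 'rvec': array([ 0.95259082,  2.66415076, -0.78037843]), 'tvec': array([ 347.79686062, -240.39160487, 1406.49800298])}
console [([197, 220, 332, 340], 0.81)]
tab_top [([388, 253, 427, 294], 0.64), ([226, 240, 265, 276], 0.61)]
well_mouth [([196, 220, 334, 340], 0.62)]
key_top []
stop_top [([228, 240, 268, 276], 0.55), ([280, 310, 294, 315], 0.48)]
ring_tin [([240, 282, 254, 292], 0.54), ([389, 252, 427, 294], 0.5)]
firebrick [([318, 367, 409, 474], 0.59)]
jar_green [([142, 137, 180, 193], 0.94)]
clamp_wood [([207, 130, 220, 156], 0.86)]
copper_bowl [([414, 345, 446, 373], 0.98)]
pick [([258, 137, 312, 167], 0.91)]
bench_disc [([386, 256, 431, 293], 0.96)]
top {'fx': 606.2931671383135, 'fy': 606.2931671383135, 'cx': 322.6738249897617, 'cy': 238.92819418792962, 'distortion': array([-0.00017109,  0.        ,  0.        ,  0.        ,  0.        ]), 'rvec': array([ 2.18342269, -2.22603734, 
[... 472 characters left out ...]
 [([218, 291, 260, 337], 0.7)]
{'clock': 1.3, 'joints': array([-1.29401022e+00,  1.50512771e-01,  1.43739242e+00,  1.46526833e-05,
        1.55382160e+00, -1.33967771e-01]), 'qd': array([-0.00028618, -0.00069299, -0.0009859 , -0.00060655, -0.00056445,
        0.00052881]), 'joint_efforts': array([-7.70315401e-04, -7.12808847e+01, -5.71043801e+01, -1.35880268e-04,
        1.68922317e-03,  3.16846752e-05]), 'tcp_pos': array([ 229.59206549, -527.13847156,  231.26306555]), 'tcp_rot': array([-3.07543759e+00, -6.40656559e-01, -7.92096513e-06]), 'contact_force': array([-0.04956722, -0.75541614,  0.04681154]), 'ft_torque': array([-0.01464514,  0.00076766,  0.03785989]), 'opening': 85.11897510178338}
```

View pictures.

View pics/top0.png

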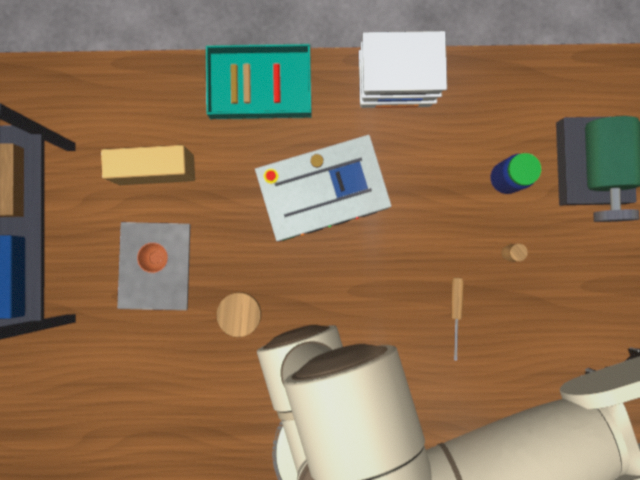

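View pics/scene0.png

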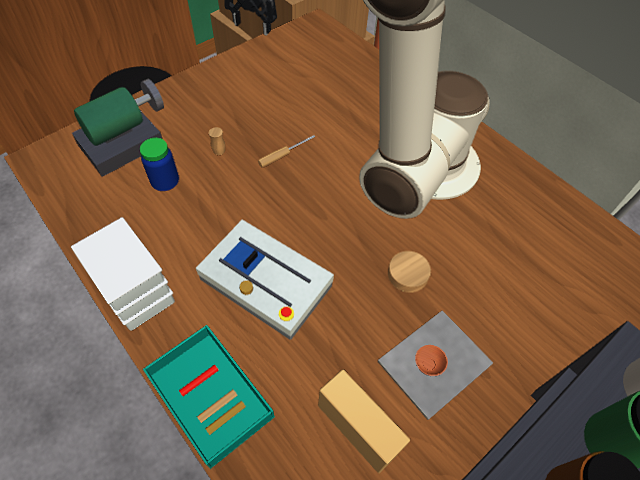

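```bash
python3 - <<'E'
import cv2
a=cv2.imread("pics/top0.png")[120:260,240:410]; cv2.imwrite("pics/top0c.png",cv2.resize(a,None,fx=4.5,fy=4.2,interpolation=cv2.INTER_CUBIC))
a=cv2.imread("pics/scene0.png")[210:350,180:350]; cv2.imwrite("pics/scene0c.png",cv2.resize(a,None,fx=4.5,fy=4.2,interpolation=cv2.INTER_CUBIC))
E
```

```text
(no output)
```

View pics/top0c.png

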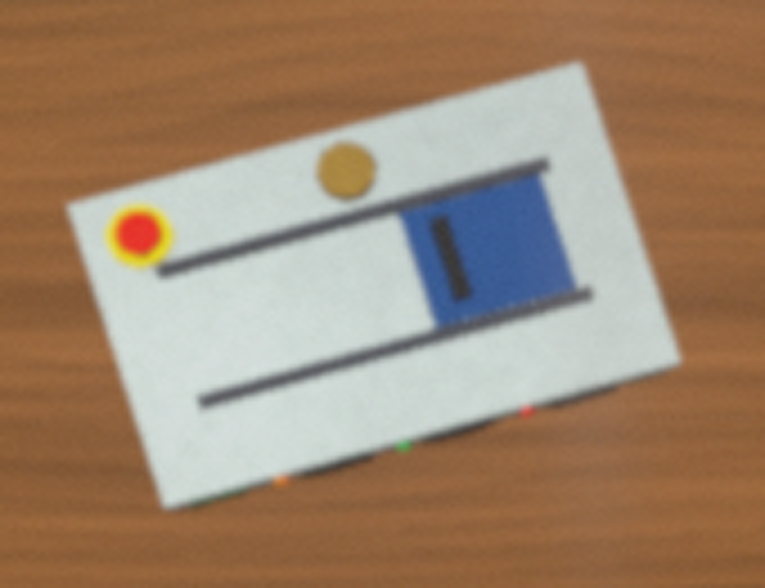

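View pics/scene0c.png

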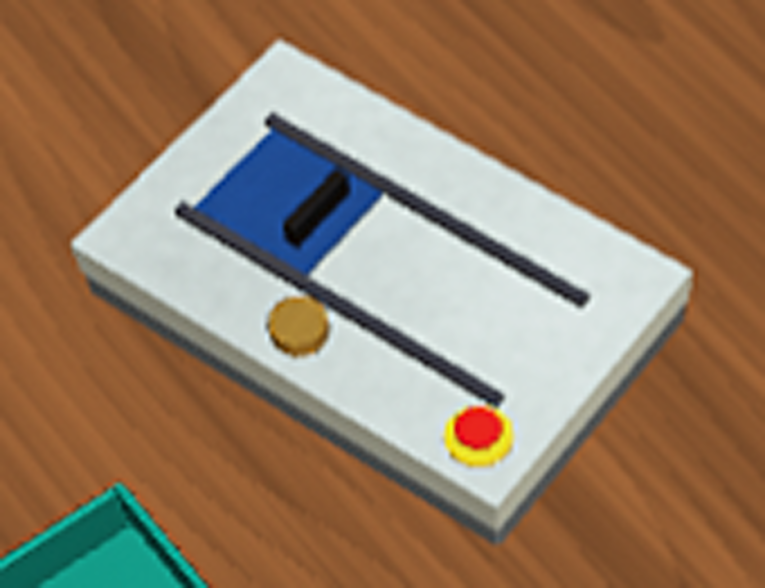

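```bash
cat >h.py <<'E'
import numpy as np,cv2
from scipy.optimize import least_squares
from scipy.spatial.transform import Rotation as R
from station import readout, grab_frame, camera_model, bot, models
def proj(n,P):
    c=camera_model(n);K=np.array([[c['fx'],0,c['cx']],[0,c['fy'],c['cy']],[0,0,1]])
    return cv2.projectPoints(np.asarray(P,float).reshape(-1,3),c['rvec'],c['tvec'],K,c['distortion'])[0].reshape(-1,2)
def w(p,L):
    L=np.atleast_2d(np.asarray(L,float));x,y,t=p[:3];c,s=np.cos(t),np.sin(t)
    return np.c_[x+c*L[:,0]-s*L[:,1],y+s*L[:,0]+c*L[:,1],L[:,2]]
E
cat > fit.py <<'E'
from h import *
from h import np
cr=lambda a,o:np.array(a,float)/[4.5,4.2]+o-np.array([.39,.38])
C=[(85,135,60),(85,-135,60),(-85,-135,60),(-85,135,60),(58,105,74)]
T=cr([(67,205),(582,62),(682,362),(165,508),(138,232)],(240,120))
S=cr([(498,510),(75,243),(280,40),(692,272),(478,428)],(180,210))
def run(use):
    f=lambda p:np.concatenate([(proj(n,w(p,C))-o).ravel() for n,o in use])
    best=min((least_squares(f,[450,-0,t]) for t in np.arange(-3,3,1.)),key=lambda r:r.cost)
    print(best.x.round(3),np.abs(best.fun).max(),best.fun.round(1));return best.x
run([("top",T)]);run([("scene",S)]);p=run([("top",T),("scene",S)])
# shutter s: tab top, plate edges
def Q(s):
    y=-40+s;return [(-22,y-4,85),(22,y-4,85),(22,y+4,85),(-22,y+4,85)]
tt=cr([(470,297),(449,216),(434,220),(453,302)],(240,120))
pl=lambda s:[(32,-23+s,65),(-32,-23+s,65)]
r=least_squares(lambda s:(proj("top",w(p,pl(s[0])))-cr([(401,212),(437,328)],(240,120))).ravel(),[5]);print("s plate",r.x,r.fun)
r=least_squares(lambda s:(proj("top",w(p,Q(s[0])))-tt).ravel(),[5]);print("s tab",r.x,r.fun)
R0=R.from_rotvec(readout.read_state()['tcp_rot']).as_matrix();print(R0.round(3))
np.save("p.npy",p)
E
python3 fit.py
```

```text
[6.0716e+02 1.4888e+01 2.7500e-01] 0.15882220299798178 [ 0.  -0.   0.  -0.1 -0.1  0.  -0.  -0.   0.   0.2]
[6.05979e+02 1.96310e+01 2.71000e-01] 0.6728170232953232 [-0.2 -0.2 -0.7  0.3  0.4 -0.   0.4  0.1  0.2 -0.2]
[606.464  17.051  -6.01 ] 1.4797129459626035 [-0.9  0.1 -0.8  0.3 -1.   0.5 -1.1  0.2 -0.9  0.4 -1.  -1.  -1.5 -0.2
 -0.6 -0.5 -0.5 -0.7 -0.6 -1. ]
s plate [-2.34477923] [-0.11246327  0.2685219   0.13187941 -0.20118311]
s tab [-0.97989463] [ 0.330548   -0.71793934 -0.76472152 -0.36213847 -0.88611784 -0.28743033
  0.64985868 -0.8766815 ]
[[ 0.917  0.399 -0.   ]
 [ 0.399 -0.917  0.   ]
 [ 0.    -0.    -1.   ]]
```

```bash
cat >go.py <<'E'
from h import *
import sys
def dp(L,z,yaw_t=None):
    p=np.load("p.npy");s=readout.read_state()
    M=R.from_rotvec(s['tcp_rot']).as_matrix()
    t=w(p,[list(L)+[z]])[0];d=M.T@(t-s['tcp_pos'])
    yaw=np.arctan2(M[1,0],M[0,0]);print("clock",s['clock'],"tgt",t.round(1),"dp mm",d.round(1),"roll",((yaw-(p[2]+np.pi/2)+np.pi)%(2*np.pi)-np.pi).round(4))
    Rc=np.array([[np.cos(p[2]),-np.sin(p[2])],[np.sin(p[2]),np.cos(p[2])]])
    print("console xy",(Rc.T@(s['tcp_pos'][:2]-p[:2])).round(1),s['tcp_pos'].round(1),"F console",(Rc.T@s['contact_force'][:2]).round(2),s['contact_force'][2].round(2),s['opening'].round(1),"vertical",M[2].round(4))
if __name__=="__main__": dp([float(sys.argv[1]),float(sys.argv[2])],float(sys.argv[3]))
E
python3 go.py 0 -69 231
```

```text
clock 1.3 tgt [625.1 -49.4 231. ] dp mm [ 5.534e+02 -2.801e+02  3.000e-01] roll -1.4332Traceback (most recent call last):
  File "go.py", line 10, in <module>
    if __name__=="__main__": dp([float(sys.argv[1]),float(sys.argv[2])],float(sys.argv[3]))
                             ~~^^^^^^^^^^^^^^^^^^^^^^^^^^^^^^^^^^^^^^^^^^^^^^^^^^^^^^^^^^^^
  File "go.py", line 9, in dp
    print("console xy",(Rc.T@(s['tcp_pos'][:2]-p[:2])).round(1),s['tcp_pos'].round(1),"F console",(Rc.T@s['contact_force'][:2]).round(2),s['contact_force'][2].round(2),s['opening'].round(1),"vertical",M[2].round(4))
                                                                                                                                                                        ^^^^^^^^^^^^^^^^^^
AttributeError: 'float' object has no attribute 'round'
```

Call:
play_rows:
  targets:
    - {"dp": [0.02,-0.01,0],"roll": -0.05}
    - {"dp": [0.055,-0.028,0],"roll": -0.15}
    - {"dp": [0.095,-0.048,0],"roll": -0.25}
    - {"dp": [0.135,-0.068,0],"roll": -0.35}
    - {"dp": [0.175,-0.088,0],"roll": -0.45}
    - {"dp": [0.215,-0.109,0],"roll": -0.55}
    - {"dp": [0.255,-0.129,0],"roll": -0.66}
    - {"dp": [0.295,-0.149,0],"roll": -0.77}
    - {"dp": [0.335,-0.169,0],"roll": -0.87}
    - {"dp": [0.375,-0.19,0],"roll": -0.97}
    - {"dp": [0.415,-0.21,0],"roll": -1.08}
    - {"dp": [0.455,-0.23,0],"roll": -1.18}
    - {"dp": [0.495,-0.25,0],"roll": -1.28}
    - {"dp": [0.525,-0.265,0],"roll": -1.36}
    - {"dp": [0.545,-0.276,0],"roll": -1.41}
    - {"dp": [0.5534,-0.2801,0],"roll": -1.4332}
    - {"dp": [0.5534,-0.2801,0],"roll": -1.4332}
  jaw: 1
  grip_force: 20

```text
clock: 3.42
tcp_pos: [625.0, -49.4, 231.2]
tcp_rot: [-1.898, -2.503, 0.0]
contact_force: [0.8, -0.0, -0.1]
opening: 0.0
```

```bash
sed -i "s/s\['opening'\].round(1)/s['opening']/" go.py; python3 go.py 0 -69 110
```

```text
clock 3.425 tgt [625.1 -49.4 110. ] dp mm [-1.000e-01  1.000e-01  1.212e+02] roll 0.0001
console xy [ -0.1 -68.9] [625.  -49.4 231.2] F console [ 0.78 -0.27] -0.1 0.022238003218355767 vertical [ 1.e-04 -3.e-04 -1.e+00]
```

Descend to 20 mm above the tab, then look.

Call:
play_rows:
  targets:
    - {"dp": [0,0,0.03]}
    - {"dp": [0,0,0.07]}
    - {"dp": [0,0,0.105]}
    - {"dp": [0,0,0.121]}
    - {"dp": [0,0,0.121]}

```text
$.targets[0]: bad value
```

```bash
python3 - <<'E'
from h import *
for n,(r,c) in {"top":(120,240),"scene":(190,170)}.items():
    f=grab_frame(n)[:,:,::-1]; a=f[r:r+150,c:c+200]; cv2.imwrite(f"pics/{n}1.png",cv2.resize(a,None,fx=4,fy=4,interpolation=cv2.INTER_CUBIC))
    print(n,((proj(n,[readout.read_state()['tcp_pos']])-[c,r])*4).round())
E
python3 go.py 0 -69 70
```

```text
top [[467. 184.]]
scene [[246.  86.]]
clock 3.525 tgt [625.1 -49.4  70. ] dp mm [  0.6   0.6 161.4] roll -0.0014
console xy [ -0.6 -69.6] [624.7 -50.1 231.4] F console [0.05 0.3 ] 0.39 0.310525023040048 vertical [-1.e-04 -1.e-04 -1.e+00]
```

View pics/scene1.png

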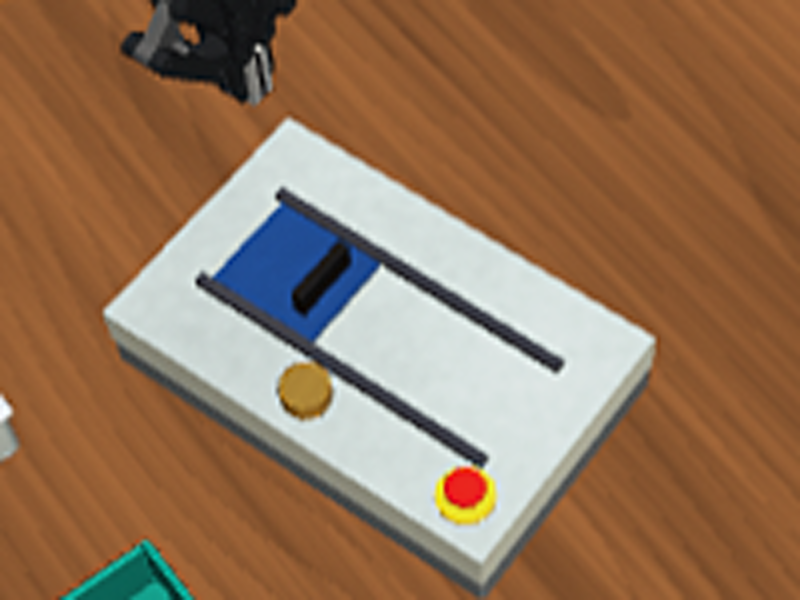

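View pics/top1.png

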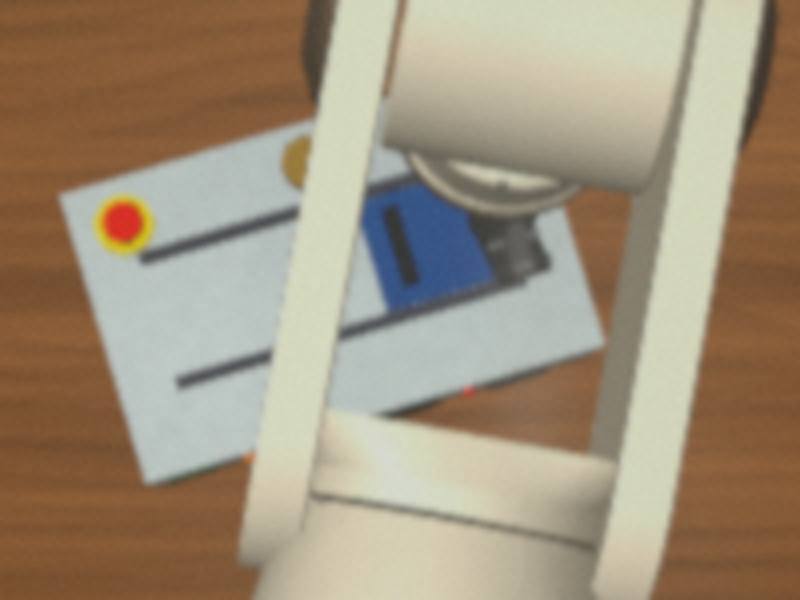

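Call:
play_rows:
  targets:
    - {"dp": [0,0,0.03],"roll": 0}
    - {"dp": [0,0,0.07],"roll": 0}
    - {"dp": [0,0,0.105],"roll": 0}
    - {"dp": [0,0,0.121],"roll": 0}
    - {"dp": [0,0,0.121],"roll": 0}

```text
clock: 4.15
tcp_pos: [624.7, -49.8, 110.1]
tcp_rot: [-1.899, -2.502, 0.001]
contact_force: [-0.0, -0.1, -0.0]
opening: 0.2
```

```bash
python3 - <<'E'
from h import *
for n,(r,c) in {"scene":(190,170)}.items():
    f=grab_frame(n)[:,:,::-1]; a=f[r:r+100,c:c+130]; cv2.imwrite(f"pics/{n}2.png",cv2.resize(a,None,fx=6,fy=6,interpolation=cv2.INTER_CUBIC))
    print(n,((proj(n,[readout.read_state()['tcp_pos']])-[c,r])*6).round())
E
python3 go.py 0 -69 70
```

```text
scene [[406. 323.]]
clock 4.2 tgt [625.1 -49.4  70. ] dp mm [ 0.4 -0.2 41.3] roll -0.0006
console xy [  0.1 -69.4] [625.3 -49.8 111.3] F console [ 0.7  -0.62] 0.97 -0.011120948033040054 vertical [-3.e-04  7.e-04 -1.e+00]
```

View pics/scene2.png

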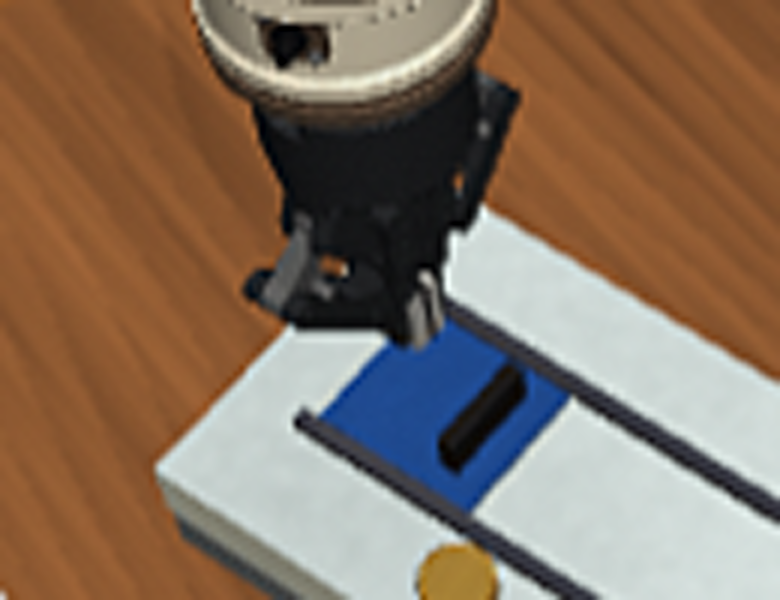

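Call:
play_rows:
  targets:
    - {"dp": [0,0,0.02],"roll": 0}
    - {"dp": [0,0,0.035],"roll": 0}
    - {"dp": [0,0,0.04],"roll": 0}
    - {"dp": [0,0,0.04],"roll": 0}

```text
clock: 4.7
tcp_pos: [625.2, -49.3, 70.6]
tcp_rot: [1.898, 2.503, 0.0]
contact_force: [-0.2, -0.2, 0.7]
opening: -0.2
```

```bash
python3 go.py 0 -59 70
```

```text
clock 4.7 tgt [622.4 -39.8  70. ] dp mm [10.  -0.1  0.6] roll 0.0001
console xy [  0.1 -69. ] [625.2 -49.3  70.6] F console [-0.19 -0.1 ] 0.71 -0.19700937946656746 vertical [ 1.e-04  1.e-04 -1.e+00]
```

Call:
play_rows:
  targets:
    - {"dp": [0.003,0,0],"roll": 0}
    - {"dp": [0.006,0,0],"roll": 0}
    - {"dp": [0.009,0,0],"roll": 0}
    - {"dp": [0.012,0,0],"roll": 0}
    - {"dp": [0.015,0,0],"roll": 0}
    - {"dp": [0.018,0,0],"roll": 0}
    - {"dp": [0.021,0,0],"roll": 0}
    - {"dp": [0.024,0,0],"roll": 0}
    - {"dp": [0.027,0,0],"roll": 0}
    - {"dp": [0.03,0,0],"roll": 0}

```text
clock: 5.95
tcp_pos: [617.0, -20.3, 70.3]
tcp_rot: [-1.898, -2.503, -0.0]
contact_force: [-0.2, -3.0, 0.9]
opening: -0.0
```

```bash
python3 go.py 0 0 70; python3 - <<'E'
from h import *
for n,(r,c) in {"scene":(190,170)}.items():
    f=grab_frame(n)[:,:,::-1]; a=f[r:r+140,c:c+180]; cv2.imwrite(f"pics/{n}3.png",cv2.resize(a,None,fx=4,fy=4,interpolation=cv2.INTER_CUBIC))
E
```

```text
clock 5.95 tgt [606.5  17.1  70. ] dp mm [38.8 -0.   0.3] roll 0.0
console xy [  0.  -38.8] [617.  -20.3  70.3] F console [-1.01 -2.88] 0.92 -0.00701652088349747 vertical [ 1.e-04 -0.e+00 -1.e+00]
```

View pics/scene3.png

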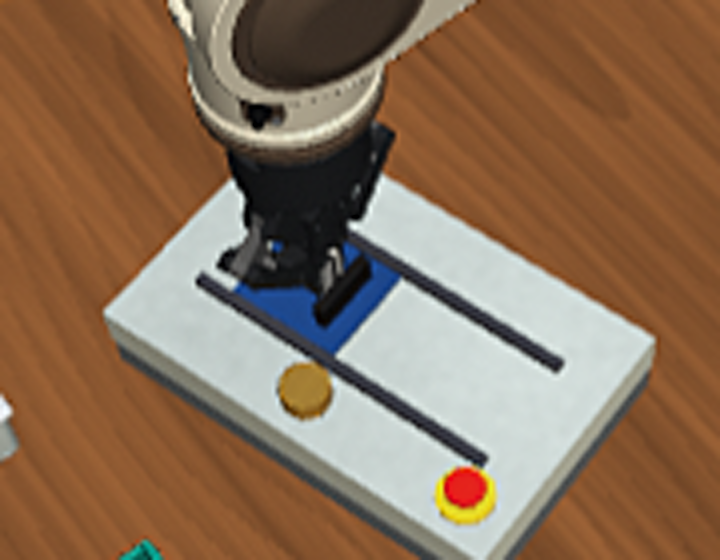

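Call:
play_rows:
  targets:
    - {"dp": [0.003,0,0],"roll": 0}
    - {"dp": [0.006,0,0],"roll": 0}
    - {"dp": [0.009,0,0],"roll": 0}
    - {"dp": [0.012,0,0],"roll": 0}
    - {"dp": [0.015,0,0],"roll": 0}
    - {"dp": [0.018,0,0],"roll": 0}
    - {"dp": [0.021,0,0],"roll": 0}
    - {"dp": [0.024,0,0],"roll": 0}
    - {"dp": [0.027,0,0],"roll": 0}
    - {"dp": [0.03,0,0],"roll": 0}
    - {"dp": [0.033,0,0],"roll": 0}
    - {"dp": [0.036,0,0],"roll": 0}
    - {"dp": [0.039,0,0],"roll": 0}
    - {"dp": [0.042,0,0],"roll": 0}
    - {"dp": [0.045,0,0],"roll": 0}

```text
clock: 7.88
tcp_pos: [604.8, 23.1, 70.3]
tcp_rot: [-1.898, -2.503, -0.0]
contact_force: [-0.2, -2.1, 0.7]
opening: -0.1
```

```bash
python3 go.py 0 15 70
```

```text
clock 7.875 tgt [602.4  31.5  70. ] dp mm [ 8.7 -0.   0.3] roll 0.0001
console xy [0.  6.3] [604.8  23.1  70.3] F console [-0.73 -1.95] 0.7 -0.14555185616599914 vertical [ 1.e-04 -1.e-04 -1.e+00]
```

Now creep in short bursts until the stop force shows.

Call:
play_rows:
  targets:
    - {"dp": [0.001,0,0],"roll": 0}
    - {"dp": [0.002,0,0],"roll": 0}
    - {"dp": [0.003,0,0],"roll": 0}
    - {"dp": [0.004,0,0],"roll": 0}
    - {"dp": [0.005,0,0],"roll": 0}

```text
clock: 8.5
tcp_pos: [603.5, 27.7, 70.3]
tcp_rot: [-1.898, -2.503, -0.0]
contact_force: [-1.4, -1.4, 1.9]
opening: -0.4
```

Call:
play_rows:
  targets:
    - {"dp": [0.001,0,0],"roll": 0}
    - {"dp": [0.0015,0,0],"roll": 0}

```text
clock: 8.75
tcp_pos: [603.1, 29.2, 70.3]
tcp_rot: [-1.898, -2.503, -0.0]
contact_force: [0.1, -2.0, -0.1]
opening: -0.1
```

Call:
play_rows:
  targets:
    - {"dp": [0.0005,0,0],"roll": 0}
    - {"dp": [0.001,0,0],"roll": 0}

```text
clock: 9.0
tcp_pos: [602.8, 30.1, 70.3]
tcp_rot: [-1.898, -2.503, -0.0]
contact_force: [-1.4, -2.6, 0.3]
opening: 0.5
```

```bash
python3 go.py 0 15 70
```

```text
clock 9.0 tgt [602.4  31.5  70. ] dp mm [ 1.4 -0.   0.3] roll 0.0
console xy [ 0.  13.6] [602.8  30.1  70.3] F console [-2.1  -2.12] 0.26 0.48809919059355183 vertical [ 1.e-04 -0.e+00 -1.e+00]
```

Call:
play_rows:
  targets:
    - {"dp": [0.0005,0,0],"roll": 0}
    - {"dp": [0.001,0,0],"roll": 0}

```text
clock: 9.25
tcp_pos: [602.5, 31.1, 70.3]
tcp_rot: [-1.898, -2.503, 0.0]
contact_force: [0.2, -2.1, -0.1]
opening: -0.0
```

Call:
play_rows:
  targets:
    - {"dp": [0.0005,0,0],"roll": 0}
    - {"dp": [0.001,0,0],"roll": 0}

```text
clock: 9.5
tcp_pos: [602.3, 31.9, 70.3]
tcp_rot: [1.898, 2.503, -0.0]
contact_force: [0.8, -4.5, -0.7]
opening: 0.1
```

```bash
python3 go.py 0 15 70;python3 - <<'E'
from h import *
for n,(r,c) in {"scene":(190,170)}.items():
    f=grab_frame(n)[:,:,::-1]; a=f[r:r+140,c:c+180]; cv2.imwrite(f"pics/{n}4.png",cv2.resize(a,None,fx=4,fy=4,interpolation=cv2.INTER_CUBIC))
E
```

```text
clock 9.5 tgt [602.4  31.5  70. ] dp mm [-0.4 -0.   0.3] roll 0.0
console xy [ 0.  15.4] [602.3  31.9  70.3] F console [-0.42 -4.57] -0.72 0.14347026550738867 vertical [-2.e-04 -0.e+00 -1.e+00]
```

View pics/scene4.png

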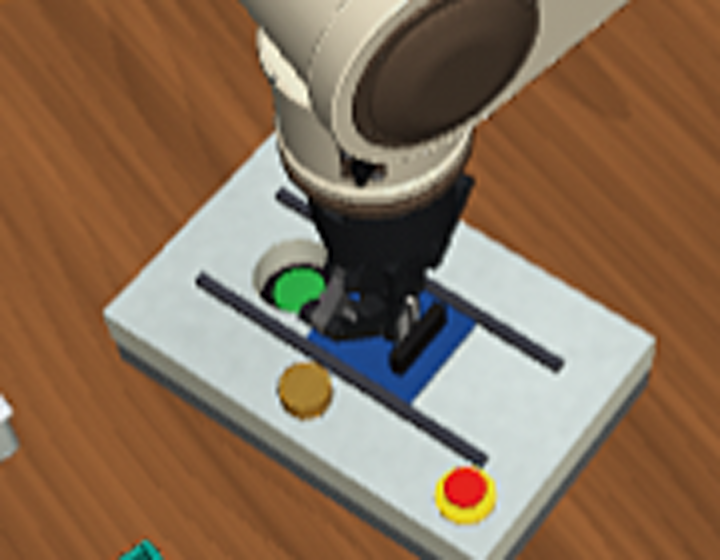

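Call:
play_rows:
  targets:
    - {"dp": [0.0005,0,0],"roll": 0}
    - {"dp": [0.0005,0,0],"roll": 0}

```text
clock: 9.8
tcp_pos: [602.3, 32.0, 70.3]
tcp_rot: [1.898, 2.503, -0.001]
contact_force: [0.3, -6.5, -0.6]
opening: 0.3
```

```bash
python3 go.py 0 15 70
```

```text
clock 9.8 tgt [602.4  31.5  70. ] dp mm [-0.5 -0.   0.3] roll -0.0001
console xy [ 0.  15.5] [602.3  32.   70.3] F console [-1.42 -6.32] -0.59 0.3219355956557931 vertical [-8.e-04  1.e-04 -1.e+00]
```

Call:
play_rows:
  targets:
    - {"dp": [-0.003,0,0],"roll": 0}
    - {"dp": [-0.01,0,0],"roll": 0}
    - {"dp": [-0.02,0,-0.01],"roll": 0}
    - {"dp": [-0.04,0,-0.02],"roll": 0}
    - {"dp": [-0.06,0,-0.025],"roll": 0}
    - {"dp": [-0.072,0,-0.025],"roll": 0}
    - {"dp": [-0.0755,0,-0.025],"roll": 0}
    - {"dp": [-0.0755,0,-0.025],"roll": 0}

```text
clock: 10.8
tcp_pos: [622.3, -40.2, 94.9]
tcp_rot: [-1.898, -2.502, 0.0]
contact_force: [0.5, 0.5, 0.7]
opening: 0.3
```

```bash
python3 go.py 0 -60 70;python3 - <<'E'
from h import *
p=np.load("p.npy")
for n,(r,c) in {"scene":(190,170),"top":(120,240)}.items():
    f=grab_frame(n)[:,:,::-1]; a=f[r:r+140,c:c+180]; cv2.imwrite(f"pics/{n}5.png",cv2.resize(a,None,fx=4,fy=4,interpolation=cv2.INTER_CUBIC))
    print(n,((proj(n,w(p,[[0,-60,42],[0,-60,60]]))-[c,r])*4).round())
E
```

```text
clock 10.8 tgt [622.6 -40.7  70. ] dp mm [-0.6  0.2 24.9] roll -0.0002
console xy [ -0.2 -59.4] [622.3 -40.2  94.9] F console [0.61 0.36] 0.73 0.30682629309347226 vertical [ 5.e-04 -6.e-04 -1.e+00]
scene [[296. 286.]
 [293. 271.]]
top [[428. 244.]
 [429. 239.]]
```

View pics/scene5.png

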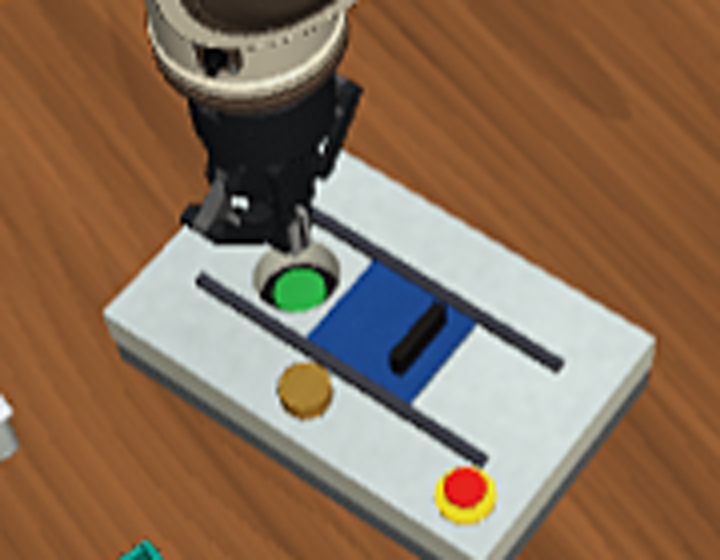

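View pics/top5.png

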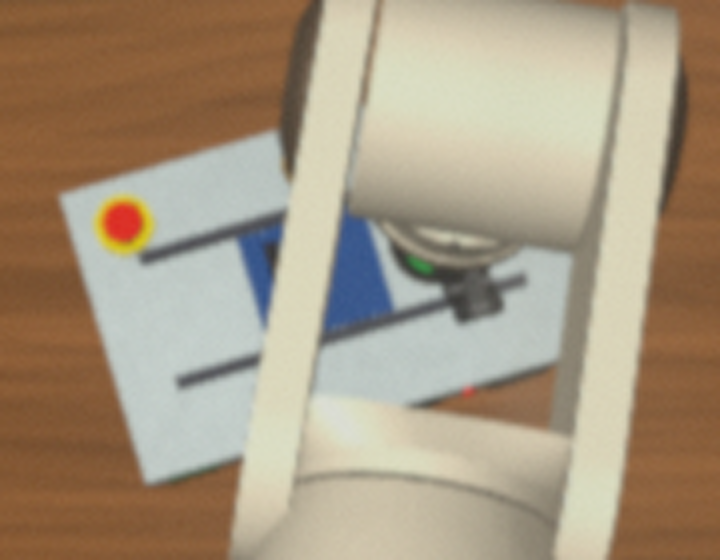

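Call:
play_rows:
  targets:
    - {"dp": [0,0,0.01],"roll": 0}
    - {"dp": [0,0,0.02],"roll": 0}
    - {"dp": [0,0,0.026],"roll": 0}
    - {"dp": [0,0,0.032],"roll": 0}

```text
clock: 11.4
tcp_pos: [622.4, -40.1, 62.7]
tcp_rot: [-1.898, -2.503, 0.0]
contact_force: [0.4, 0.8, 0.0]
opening: -0.2
```

Call:
play_rows:
  targets:
    - {"dp": [0,0,0.003],"roll": 0}
    - {"dp": [0,0,0.006],"roll": 0}
    - {"dp": [0,0,0.009],"roll": 0}
    - {"dp": [0,0,0.012],"roll": 0}
    - {"dp": [0,0,0.015],"roll": 0}
    - {"dp": [0,0,0.017],"roll": 0}

```text
clock: 12.15
tcp_pos: [622.5, -40.2, 46.1]
tcp_rot: [-1.898, -2.503, -0.0]
contact_force: [-0.4, 0.3, 0.6]
opening: 0.1
```

Call:
play_rows:
  targets:
    - {"dp": [0,0,0.002],"roll": 0}
    - {"dp": [0,0,0.004],"roll": 0}
    - {"dp": [0,0,0.006],"roll": 0}
    - {"dp": [0,0,0.007],"roll": 0}
    - {"dp": [0,0,0.008],"roll": 0}
    - {"dp": [0,0,0.009],"roll": 0}

```text
clock: 12.9
tcp_pos: [622.6, -40.2, 37.5]
tcp_rot: [1.898, 2.503, 0.0]
contact_force: [-1.3, -0.2, 4.9]
opening: -0.3
```

Call:
play_rows:
  targets:
    - {"dp": [0,0,0.0005],"roll": 0}
    - {"dp": [0,0,0.001],"roll": 0}

```text
clock: 13.15
tcp_pos: [622.7, -40.2, 36.9]
tcp_rot: [1.898, 2.503, 0.0]
contact_force: [-3.7, 0.5, 15.0]
opening: 0.2
```

Call:
play_rows:
  targets:
    - {"dp": [0,0,0.0003],"roll": 0}
    - {"dp": [0,0,0.0003],"roll": 0}
    - {"dp": [0,0,0.0003],"roll": 0}
    - {"dp": [0,0,0.0003],"roll": 0}
    - {"dp": [0,0,0.0003],"roll": 0}
    - {"dp": [0,0,0.0003],"roll": 0}
    - {"dp": [0,0,0.0003],"roll": 0}
    - {"dp": [0,0,0.0003],"roll": 0}
    - {"dp": [0,0,0.0003],"roll": 0}

```text
clock: 14.28
tcp_pos: [622.7, -40.2, 36.9]
tcp_rot: [1.898, 2.503, 0.0]
contact_force: [-4.4, 0.6, 14.0]
opening: 0.3
```

Call:
play_rows:
  targets:
    - {"dp": [0,0,0],"roll": 0}
    - {"dp": [0,0,0],"roll": 0}
    - {"dp": [0,0,0],"roll": 0}
    - {"dp": [0,0,0],"roll": 0}
    - {"dp": [0,0,0],"roll": 0}
    - {"dp": [0,0,0],"roll": 0}
    - {"dp": [0,0,0],"roll": 0}
    - {"dp": [0,0,0],"roll": 0}

```text
clock: 15.28
tcp_pos: [622.6, -40.2, 36.8]
tcp_rot: [1.898, 2.503, 0.0]
contact_force: [-4.7, 0.7, 13.8]
opening: -0.2
```

Call:
play_rows:
  targets:
    - {"dp": [0,0,0],"roll": 0}
    - {"dp": [0,0,-0.003],"roll": 0}
    - {"dp": [0,0,-0.01],"roll": 0}
    - {"dp": [0,0,-0.025],"roll": 0}
    - {"dp": [0,0,-0.045],"roll": 0}
    - {"dp": [0,0,-0.065],"roll": 0}
    - {"dp": [0,0,-0.078],"roll": 0}
    - {"dp": [0,0,-0.078],"roll": 0}

```text
clock: 16.27
tcp_pos: [623.0, -40.2, 115.3]
tcp_rot: [1.897, 2.502, 0.001]
contact_force: [0.0, 0.3, 0.7]
opening: -0.2
```

```bash
python3 go.py 0 59 115
```

```text
clock 16.275 tgt [590.5  73.9 115. ] dp mm [118.6  -0.4   0.3] roll 0.0001
console xy [  0.5 -59.6] [623.  -40.2 115.3] F console [0.11 0.25] 0.66 -0.22839661834915825 vertical [-7.0e-04  1.8e-03 -1.0e+00]
```

Call:
play_rows:
  targets:
    - {"dp": [0.01,0,0],"roll": 0}
    - {"dp": [0.03,0,0],"roll": 0}
    - {"dp": [0.055,0,0],"roll": 0}
    - {"dp": [0.08,0,0],"roll": 0}
    - {"dp": [0.105,0,0],"roll": 0}
    - {"dp": [0.117,0,0],"roll": 0}
    - {"dp": [0.119,0,0],"roll": 0}
    - {"dp": [0.119,0,0],"roll": 0}

```text
clock: 17.27
tcp_pos: [590.5, 74.1, 113.9]
tcp_rot: [-1.898, -2.503, 0.0]
contact_force: [0.1, -0.4, 0.2]
opening: 0.1
```

```bash
python3 go.py 0 59 70;python3 - <<'E'
from h import *
p=np.load("p.npy")
for n,(r,c) in {"scene":(190,170)}.items():
    f=grab_frame(n)[:,:,::-1]; a=f[r:r+140,c:c+180]; cv2.imwrite(f"pics/{n}6.png",cv2.resize(a,None,fx=4,fy=4,interpolation=cv2.INTER_CUBIC))
E
```

```text
clock 17.275 tgt [590.5  73.9  70. ] dp mm [-0.3  0.  43.9] roll 0.0001
console xy [ 0.  59.3] [590.5  74.1 113.9] F console [-0.02 -0.45] 0.21 0.06952454009386129 vertical [-0.e+00 -2.e-04 -1.e+00]
```

View pics/scene6.png

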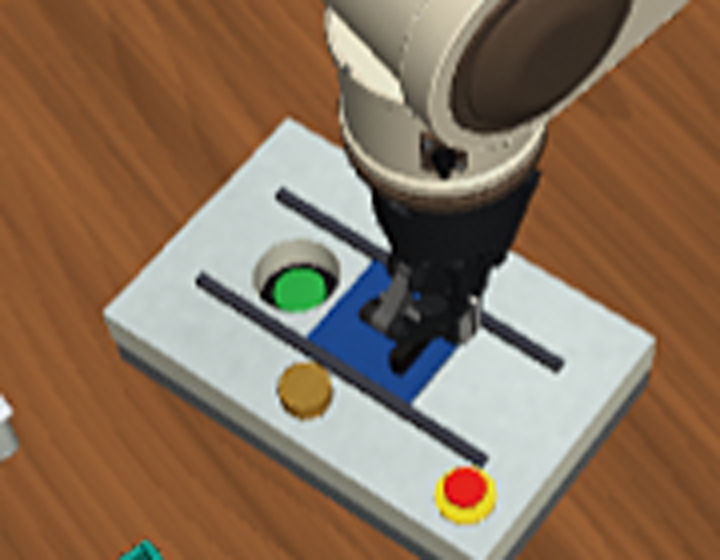

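Call:
play_rows:
  targets:
    - {"dp": [0,0,0.01],"roll": 0}
    - {"dp": [0,0,0.022],"roll": 0}
    - {"dp": [0,0,0.034],"roll": 0}
    - {"dp": [0,0,0.042],"roll": 0}
    - {"dp": [0,0,0.044],"roll": 0}
    - {"dp": [0,0,0.044],"roll": 0}

```text
clock: 18.08
tcp_pos: [590.5, 74.4, 70.1]
tcp_rot: [1.898, 2.503, 0.0]
contact_force: [-0.2, 0.0, 0.3]
opening: -0.0
```

Call:
play_rows:
  targets:
    - {"dp": [-0.003,0,0],"roll": 0}
    - {"dp": [-0.006,0,0],"roll": 0}
    - {"dp": [-0.009,0,0],"roll": 0}
    - {"dp": [-0.012,0,0],"roll": 0}
    - {"dp": [-0.015,0,0],"roll": 0}
    - {"dp": [-0.018,0,0],"roll": 0}
    - {"dp": [-0.021,0,0],"roll": 0}
    - {"dp": [-0.024,0,0],"roll": 0}
    - {"dp": [-0.027,0,0],"roll": 0}
    - {"dp": [-0.03,0,0],"roll": 0}
    - {"dp": [-0.033,0,0],"roll": 0}
    - {"dp": [-0.036,0,0],"roll": 0}
    - {"dp": [-0.039,0,0],"roll": 0}

```text
clock: 19.7
tcp_pos: [601.0, 36.7, 70.0]
tcp_rot: [-1.898, -2.503, -0.0]
contact_force: [0.2, 1.7, 0.7]
opening: -0.1
```

```bash
python3 go.py 0 -25 70
```

```text
clock 19.7 tgt [613.2  -7.   70. ] dp mm [-45.4  -0.    0. ] roll 0.0001
console xy [ 0.  20.4] [601.   36.7  70. ] F console [0.6  1.56] 0.72 -0.10917316214362328 vertical [ 1.e-04  0.e+00 -1.e+00]
```

Call:
play_rows:
  targets:
    - {"dp": [-0.003,0,0],"roll": 0}
    - {"dp": [-0.006,0,0],"roll": 0}
    - {"dp": [-0.009,0,0],"roll": 0}
    - {"dp": [-0.012,0,0],"roll": 0}
    - {"dp": [-0.015,0,0],"roll": 0}
    - {"dp": [-0.018,0,0],"roll": 0}
    - {"dp": [-0.021,0,0],"roll": 0}
    - {"dp": [-0.024,0,0],"roll": 0}
    - {"dp": [-0.027,0,0],"roll": 0}
    - {"dp": [-0.03,0,0],"roll": 0}
    - {"dp": [-0.033,0,0],"roll": 0}
    - {"dp": [-0.036,0,0],"roll": 0}
    - {"dp": [-0.039,0,0],"roll": 0}
    - {"dp": [-0.041,0,0],"roll": 0}

```text
clock: 21.45
tcp_pos: [612.1, -2.8, 70.0]
tcp_rot: [-1.898, -2.503, -0.0]
contact_force: [0.6, 1.5, 0.3]
opening: 0.2
```

Call:
play_rows:
  targets:
    - {"dp": [-0.0005,0,0],"roll": 0}
    - {"dp": [-0.001,0,0],"roll": 0}
    - {"dp": [-0.0015,0,0],"roll": 0}
    - {"dp": [-0.002,0,0],"roll": 0}

```text
clock: 21.95
tcp_pos: [612.5, -4.5, 70.0]
tcp_rot: [-1.898, -2.503, -0.0]
contact_force: [-0.1, 1.3, 0.3]
opening: 0.1
```

Call:
play_rows:
  targets:
    - {"dp": [-0.0005,0,0],"roll": 0}
    - {"dp": [-0.001,0,0],"roll": 0}

```text
clock: 22.2
tcp_pos: [612.8, -5.5, 70.0]
tcp_rot: [-1.898, -2.503, -0.0]
contact_force: [1.0, 2.1, 0.8]
opening: 0.0
```

Call:
play_rows:
  targets:
    - {"dp": [-0.0005,0,0],"roll": 0}
    - {"dp": [-0.001,0,0],"roll": 0}

```text
clock: 22.45
tcp_pos: [613.1, -6.5, 70.0]
tcp_rot: [-1.898, -2.503, -0.0]
contact_force: [0.6, 2.7, 0.8]
opening: -0.1
```

```bash
python3 go.py 0 -25 70
```

```text
clock 22.45 tgt [613.2  -7.   70. ] dp mm [-0.5 -0.   0. ] roll 0.0001
console xy [  0.  -24.5] [613.1  -6.5  70. ] F console [1.29 2.4 ] 0.83 -0.05098448121756311 vertical [ 1.e-04  0.e+00 -1.e+00]
```

Call:
play_rows:
  targets:
    - {"dp": [-0.0005,0,0],"roll": 0}
    - {"dp": [-0.001,0,0],"roll": 0}

```text
clock: 22.7
tcp_pos: [613.2, -6.8, 70.0]
tcp_rot: [-1.897, -2.502, -0.001]
contact_force: [-3.0, 10.6, 2.9]
opening: -0.2
```

Call:
play_rows:
  targets:
    - {"dp": [-0.0005,0,0],"roll": 0}
    - {"dp": [-0.0005,0,0],"roll": 0}

```text
clock: 22.95
tcp_pos: [613.2, -6.8, 70.0]
tcp_rot: [-1.897, -2.502, -0.002]
contact_force: [-3.1, 11.4, 3.5]
opening: -0.0
```

```bash
python3 go.py 0 -25 70
```

```text
clock 22.95 tgt [613.2  -7.   70. ] dp mm [-0.2 -0.  -0. ] roll 0.0004
console xy [  0.  -24.8] [613.2  -6.8  70. ] F console [ 0.13 11.81] 3.48 -0.02124075973239311 vertical [ 2.e-03 -2.e-04 -1.e+00]
```

Call:
play_rows:
  targets:
    - {"dp": [0.003,0,0],"roll": 0}
    - {"dp": [0.01,0,0],"roll": 0}
    - {"dp": [0.015,0,-0.01],"roll": 0}
    - {"dp": [0.015,0,-0.04],"roll": 0}
    - {"dp": [0.015,0,-0.08],"roll": 0}
    - {"dp": [0.015,0,-0.12],"roll": 0}
    - {"dp": [0.0,0,-0.16],"roll": 0}
    - {"dp": [-0.05,0,-0.16],"roll": 0}
    - {"dp": [-0.1,0,-0.16],"roll": 0}
    - {"dp": [-0.15,0,-0.16],"roll": 0}
    - {"dp": [-0.2,0,-0.16],"roll": 0}
    - {"dp": [-0.25,0,-0.16],"roll": 0}
    - {"dp": [-0.3,0,-0.16],"roll": 0}
    - {"dp": [-0.33,0,-0.16],"roll": 0}
    - {"dp": [-0.35,0,-0.16],"roll": 0}
    - {"dp": [-0.35,0,-0.16],"roll": 0}
    - {"dp": [-0.35,0,-0.16],"roll": 0}

```text
clock: 25.08
tcp_pos: [707.9, -344.2, 230.4]
tcp_rot: [1.898, 2.504, 0.0]
contact_force: [-0.8, -0.5, -1.0]
opening: -0.0
```

```bash
python3 - <<'E'
from h import *
for n,(r,c) in {"scene":(210,180),"top":(120,240)}.items():
    f=grab_frame(n)[:,:,::-1]; cv2.imwrite(f"pics/{n}7f.png",f);a=f[r:r+140,c:c+170]; cv2.imwrite(f"pics/{n}7.png",cv2.resize(a,None,fx=4.5,fy=4.2,interpolation=cv2.INTER_CUBIC))
    b=cv2.imread(f"pics/{n}0.png"); d=cv2.absdiff(f.copy(),b).max(2); cv2.imwrite(f"pics/{n}7d.png",np.hstack([d[r:r+140,c:c+170]]).repeat(4,0).repeat(4,1))
E
```

```text
(no output)
```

View pics/scene7f.png

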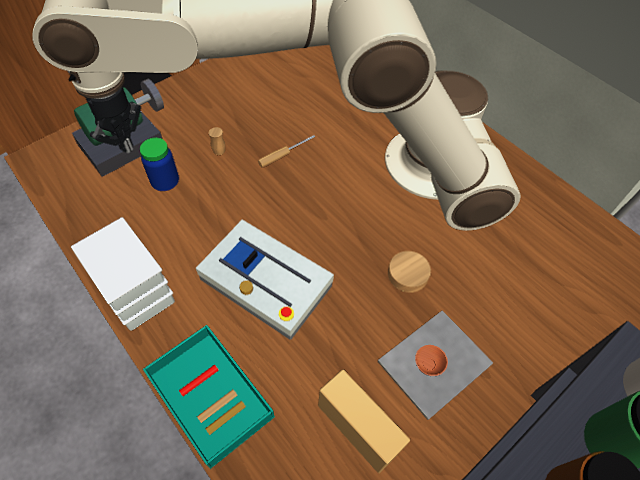

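View pics/top7.png

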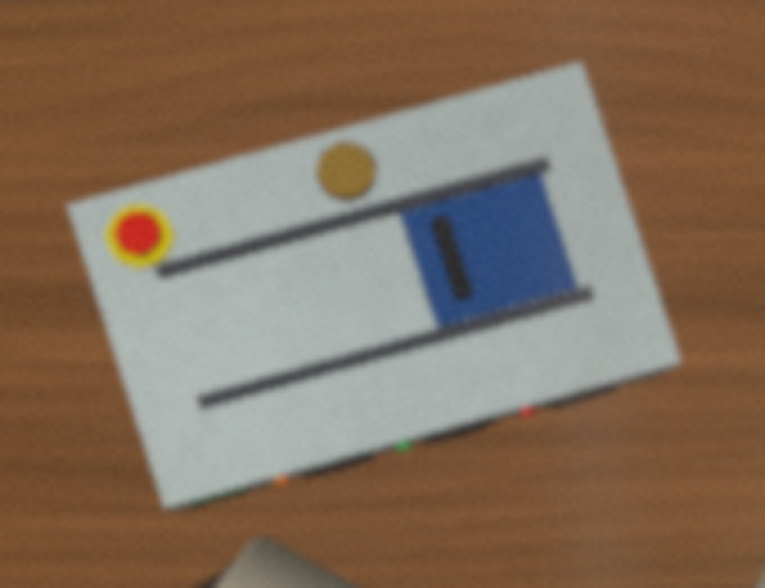

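View pics/scene7d.png

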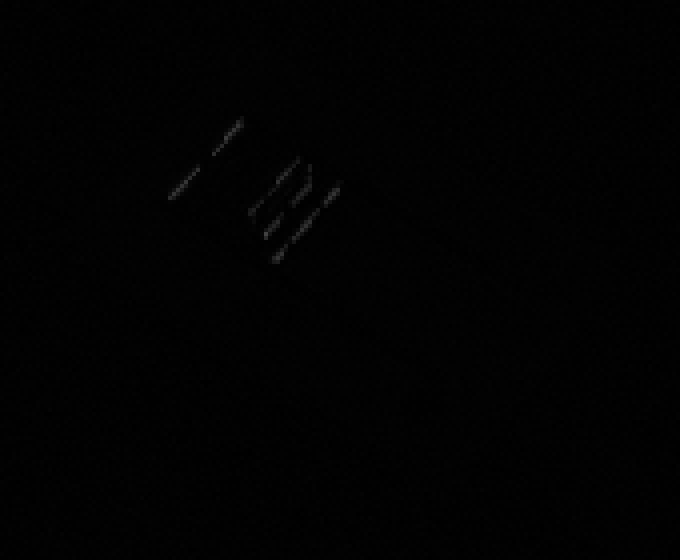

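```bash
python3 -c "
from station import bot;print(bot.hand_in())"
```

```text
the job is handed in; nothing more can be done
None
```

The reset is done and the job is handed in at about 25 s of the 58 s allowed.

- **Opening:** I pushed the shutter open by its tab with the shut fingers until it met its hard stop, at about 6.5 N.
- **Reset key:** I pressed the key until it bottomed. The fingertips were at 36.9 mm, where 37 mm is expected for fully down, pressing with 14–15 N. I held it there for about 2.2 s.
- **Shutting:** I pushed the tab back until it met the shut stop, at about 12 N. The push positions fit the 70 mm travel to within about 0.5 mm.

**Last checks:** The pictures taken before and after in the scene camera show no change around the console, its stop button or the ring tin. The one difference is a sub-pixel shift of the shutter, which I did not trace. The other things look undisturbed. The arm stood clear, well away from the console.

**Disagreements:**
- The two cameras placed the console about 5 mm apart in y, more than the stated 2 mm calibration. I used a joint fit, and the tab contact agreed with it to about 1 mm.
- A sideways force of about 4.5 N showed while the key was held down. It was gone once the fingers lifted.
- One move call was refused for a missing roll value, with no motion.

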